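# Seat the nail template on its locating pin and lock it

## Robot

A 6-joint arm with a two-finger parallel gripper is mounted at the origin on the work surface; the furniture and walls round the work are solid. World frame = base frame: x ahead of the robot, y to its left, z up, the work surface at z = 0. Lengths are in m, angles in rad, forces in N, time in s.
With the tool pointing down it reaches from about 0.325 to 0.85 m from the base axis. Payload 15.5 kg.
Tool frame: the origin (TCP) lies at the very end of the fingers, on their centre line; the grasp point (between the pads) lies 19 mm behind it (bot.tcp_to_grasp is the z of the grasp point in the tool frame, in m); z points along the fingers, y is the line along which they close (so a half turn about z gives the same grasp; the last joint's range is limited). The gripper opens to 91 mm and grips with 3 to 60 N. Pads are 32 mm wide; open, the fingers measure 118 mm over their backs; the gripper's body (76 mm by 178 mm) begins 60 mm behind the grasp point.
Start: joints at [1.218, 0.494, 1.345, -0, 1.302, -0.096], TCP at [0.159, 0.604, 0.214] pointing down, gripper open.
Joint ranges: [-2.91, 2.91], [-0.82, 2.16], [0.22, 2.67], [-1.22, 4.37], [0.12, 2.79], [-3.08, 3.08]. Speed limits (rad/s): [1.89, 1.89, 2.57, 3.01, 3.01, 3.01].

## Interface

Orientations are given as a 3x3 rotation matrix whose columns are the frame's x, y, z axes.
In Python, from rig import bot gives the robot as it stands.
- The arm moves only by the tool play_rows, never from a script. Its argument "motion" is one flat list of numbers, 7 for each row, row after row: the shift along the tool's x, y, z in mm, then the turn, a rotation vector about the tool's x, y, z in rad, then the opening, from 0 (shut) to 1 (fully open). In form: [tx, ty, tz, ax, ay, az, claw, tx, ty, tz, ax, ay, az, claw, ...]. A call has 1 to 10 rows; each row shifts and turns the commanded pose from where the row before left it, along the tool's axes as they then stand; what a row does not reach is not made up. A row lasts 1/10 s, in which the tool goes at most 50 mm and 8.59 degrees, less where a joint would pass 70% of its speed; a pose out of reach is approached as far as the arm can. A call with a gripper value outside its range is refused whole. The fingers move at their own pace and stop on an object; "squeeze" is the grip in N (left out, the last holds). Time passes only in rows, so rows that do not move let the fingers close. It gives the time, the measured TCP pose, the force, the opening and the grip force at its end, in the units of the state.
- bot.state(): the state, without advancing time (a new reading comes with each control period).
- bot.read_camera(name): name is "scene" or "side" or "wrist"; returns a dict with "image" (400x640x3 uint8, blue, green, red), "fx", "fy", "cx", "cy" (pixels), "distortion" ([k1, k2, p1, p2, k3] as OpenCV has them; the pictures are not rectified), "R" (3x3) and "t" (3): a world point X has camera coordinates R X + t. Camera axes: x right, y down, z forward; pixel columns grow to the right and rows downward; lengths in m; the calibration is good to about 2 mm. A picture is of the moment at which its call begins. There is no depth.
- bot.sign_off(): hands the job in; it is judged then, once.
The state is a dict: "time": time; "qpos": joint angles; "dq": joint speeds; "tau": joint torques, N m; "eef_pos": TCP position; "ee_rot": TCP orientation; "force": force on the tool from outside, world axes, zero at the start; "torque": the same for the moment, N m; "gripper_width": finger opening in m; "grasp_force": force on a finger pad.
Only numpy, scipy, OpenCV 4.12 (cv2) and the standard library are available. Lean on these libraries where they do the work, as an engineer would, in place of code of your own. Each camera call takes 0.05 s, during which the arm holds its last target. There are 200 camera calls.

## Task

Slide the loose aluminium template along the fixture, between the two guides, pushing it until its large hole drops over the fixed locating pin and it lies flat on the deck; do not lift it off the deck. Then swing both black-knobbed levers inwards as far as they go, so that they lie across the seated template, and leave the things standing around where they are.

Things in the scene. Friction and masses are not known exactly. Their poses are not given: they have to be found in the camera images.
- fixture: Grey waxed (slippery) deck 220 x 166 mm screwed to the bench, top 12 mm high. Origin: centre of its underside. x = sliding direction, from open end to pin end; y left. Two steel guides 10 mm high on the deck: inner faces at y = +/-50 mm from x = 33 to 96, with flared mouths widening to y = +/-65 at x = 0. From x = -110 to 0 the deck is bare.
- pin_foot (a point): Centre of the foot of the fixed steel locating pin, on the deck, at fixture (70, 0, 12) mm; same axes as the fixture. The pin is 12 mm thick with a round dome and stands 7 mm proud of the deck.
- template: Loose aluminium plate 100 (x) x 96 (y) x 8 mm, 0.25 kg, too wide to grip, leading corners cut 8 mm, with a 16 mm hole. Origin: centre of the flat part's underside; x to its leading end. From x = 50 a 70 mm wide lip turns up at 20 degrees (to x = 84, z = 18) and lets it ride onto the pin. Starts on the bare deck, leading end to the pin, askew by up to 0.1 rad and 5 mm. Push it at the rear edge.
- hole (a point): Centre of the 16 mm hole at the template's underside, template (30, 0, 0) mm. While the plate rides on the pin its leading end stands up to 8 mm off the deck; once the hole reaches the pin it drops flat, the pin stops it and this point meets pin_foot within 2 mm play.
- back_edge (a point): Middle of the template's plain rear edge, half way up its 8 mm thickness, template (-50, 0, 4) mm. It starts at about fixture x = -88 to -105 mm and stands at fixture x = -10 mm when seated.
- lever_left (a joint): Left (+y) lever angle, rad, upright pivot at fixture (78, 60) mm. 0: arm points along the guide to the open end (-x); grows as it swings inwards; range -0.7 to 1.6, 1.57 is straight across. Starts at -0.6 to 0; about 1 N at the knob moves it, it stays where left. The arm is 10.5 to 15.5 mm above the deck: clears the seated template, is blocked by one riding on the pin.
- lever_right (a joint): The same for the right (-y) lever, mirror image, pivot at fixture (78, -60) mm; also grows inwards.
- left_knob (a point): Centre of the top of the left lever's upright black knob: a cylinder 14 mm thick, 36 mm from the pivot, its top 52.5 mm above the bench, 25 mm of it standing above the arm.
- right_knob (a point): The same for the right lever.
- left_pivot (a point): Top of the left lever's pivot boss (20 mm across), on its axis, 29.5 mm above the bench.
- right_pivot (a point): The same for the right lever.
- nail_jar: Glass jar of brass nails, 60 mm across, 78 mm high, loose, beside the fixture; to be left alone. Origin at the centre of its underside.
- wax_tin: Flat round shoe wax tin, 75 mm across, 24 mm high, loose; to be left alone. Origin at the centre of its underside.
- heel_blank: Black rubber heel blank, 57 x 58 x 9 mm, loose on the bench; to be left alone. Origin at the centre of its underside.
- thread: Tan cone of waxed thread, 49 mm across, 58 mm high, loose; to be left alone. Origin at the centre of its underside.

How it is judged:
On the way, in this order (a step that is already met when the one before it is completed fails the run):
1. the template's hole has dropped over the pin and it lies flat on the deck (horizontal distance between hole and pin_foot below 0.004 m and z of hole in the frame of pin_foot below 0.002 m and angle between the z axis of template and the z axis of fixture, either way round below 0.035 rad), for 0.2 s.
2. both levers are swung in across the seated template (all of step 1 and value of joint each of lever_left, lever_right above 1.3 rad), for 0.2 s.
At the end, for the whole second after the job is handed in: The template lies flat on the deck (within 2 degrees; hole at most 2 mm above the deck) with its hole over the pin (centres within 4 mm), at rest, and both levers are swung in to at least 1.3 rad across it (all of step 2 and linear speed of template below 0.01 m/s); the robot touches nothing.
It fails at once if the template is lifted off the deck (its rear edge 25 mm or its hole 35 mm above the deck) (z of back_edge in the frame of pin_foot above 0.029 m or z of hole in the frame of pin_foot above 0.035 m).
It fails at once if a bystander (jar, tin, heel blank or thread) is moved more than 30 mm (distance of any of nail_jar, wax_tin, heel_blank, thread from where it was at the start of the episode above 0.03 m).
It also fails if it takes over 64 s, if anything falls off the work surface, if the arm or the gripper's body presses on something with over 40 N, if the wrist force passes 120 N, or if a joint passes its speed limit or range.

## Working session

There is one attempt and no reset: what is moved stays moved. The work goes in short steps, Python scripts to look and compute and a tool call to move; the robot and the scene stay as the last step left them, time stands still between calls to the robot, and variables do not carry over. Pictures are saved under pics/ and viewed, at most 10 in all, crops included, and the job is handed in when it is done.

Besides the shell and the picture viewer there is one more tool, called after "Request:" in YAML: its name, and indented under it one key for each argument. play_rows: Moves the arm, as the interface text tells. Its arguments: {"type":"object","properties":{"motion":{"type":"array","items":{"type":"number"}},"squeeze":{"type":"number"}},"required":["motion"]}

```bash
mkdir -p pics; ls; cat > h.py <<'E'
import numpy as np, cv2
from rig import bot
def cam(n):
    c=bot.read_camera(n); c['K']=np.array([[c['fx'],0,c['cx']],[0,c['fy'],c['cy']],[0,0,1.]]); c['R']=np.array(c['R']);c['t']=np.array(c['t']);c['D']=np.array(c['distortion']);return c
def ray(c,px,z):
    u=cv2.undistortPoints(np.array(px,float).reshape(-1,1,2),c['K'],c['D']).reshape(-1,2)
    d=np.c_[u,np.ones(len(u))]@c['R']; o=-c['R'].T@c['t']; return o+d*((z-o[2])/d[:,2])[:,None]
def proj(c,X):
    return cv2.projectPoints(np.array(X,float).reshape(-1,1,3),cv2.Rodrigues(c['R'])[0],c['t'],c['K'],c['D'])[0].reshape(-1,2)
E
python3 - <<'E'
from h import *
for n in('scene','side','wrist'):
    c=cam(n); cv2.imwrite(f'pics/{n}0.png',c['image']); print(n,(-c['R'].T@c['t']).round(3),c['R'].round(2).tolist(),c['fx'])
s=bot.state();print(s['time'],s['eef_pos'],np.round(s['ee_rot'],3).tolist())
E
```

```text
pics
scene [0.165 0.438 0.677] [[-0.73, -0.68, -0.0], [-0.49, 0.53, -0.69], [0.47, -0.5, -0.72]] 386.177418414417
side [0.32  0.731 0.505] [[-0.96, -0.29, -0.02], [-0.14, 0.5, -0.85], [0.26, -0.82, -0.52]] 496.63455457517244
wrist [0.08  0.626 0.384] [[0.25, 0.97, -0.0], [0.93, -0.24, 0.29], [0.28, -0.07, -0.96]] 323.8460659768116
0.15 [0.15923562 0.60409147 0.2134737 ] [[-0.967, 0.255, -0.0], [0.255, 0.967, -0.001], [0.0, -0.001, -1.0]]
```

View pics/scene0.png

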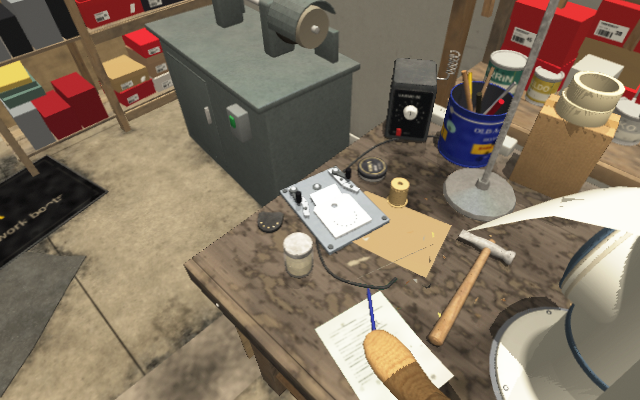

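View pics/side0.png

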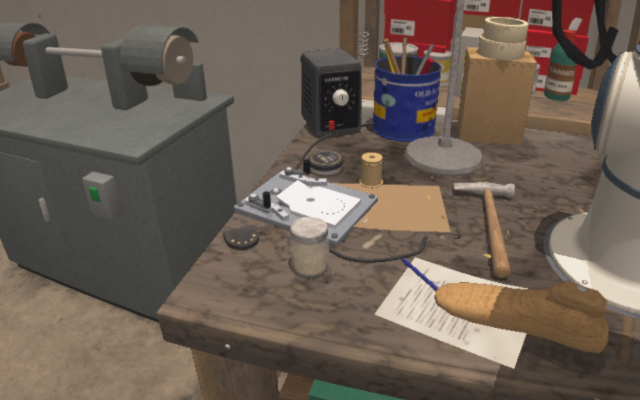

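The fixture lies at scene px (335,207) and side px (307,204). The open end faces the robot's side, the levers are on the far left, the jar is near (298,255) and the thread near (400,192). I'll enlarge the fixture in both views.

```bash
python3 - <<'E'
import cv2,numpy as np
a=cv2.imread('pics/scene0.png')[150:260,260:420];b=cv2.imread('pics/side0.png')[150:260,225:385]
r=lambda i:cv2.resize(i,None,fx=5,fy=5,interpolation=cv2.INTER_CUBIC)
A=r(a);cv2.imwrite('pics/sc1.png',A);cv2.imwrite('pics/si1.png',r(b))
E
```

```text
(no output)
```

View pics/sc1.png

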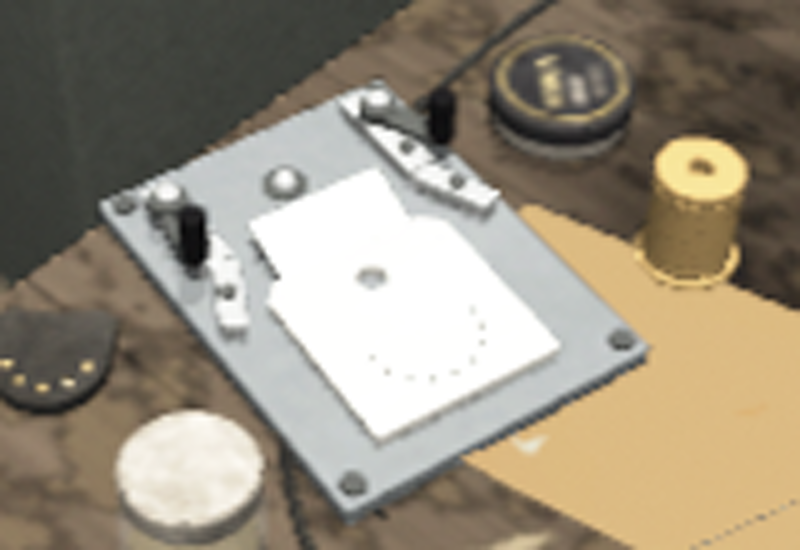

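View pics/si1.png

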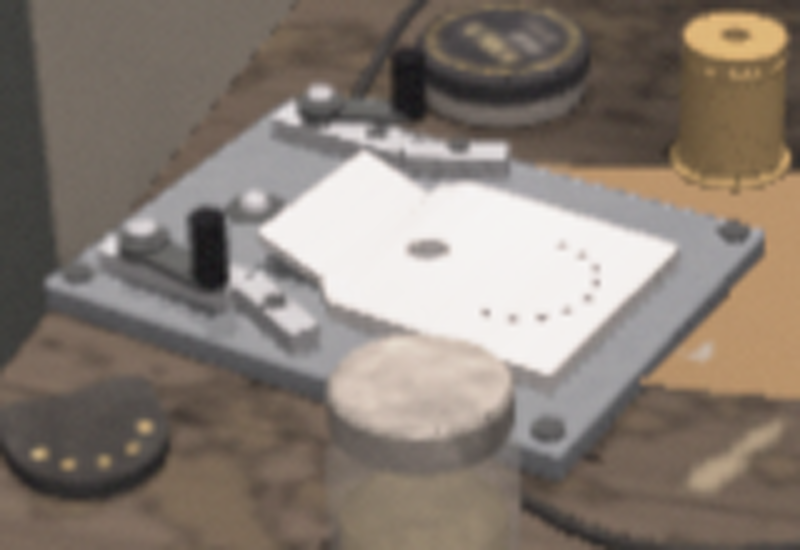

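Scene crop (×5, offset 260,150) shows:
- deck corners at about (103,205), (378,83), (648,350), (350,508)
- pin at (285,182), hole at (372,275)
- template rear corners at (380,438) and (560,348)
- knob tops at (193,210) on the left lever and (441,92) on the right

The side crop shows the same points.

```bash
python3 - <<'E'
from h import *
S=cam('scene');D=cam('side')
f=lambda p,o:np.array(p,float)/5+o-0.4
sc=lambda *p:f(p,[260,150]); sd=lambda *p:f(p,[225,150])
items={'cornL':((103,205),(50,285),.012),'cornR':((378,83),None,.012),'openR':((648,350),(765,235),.012),'openL':((350,510),(555,462),.012),
'pin':((285,178),(254,203),.017),'hole':((372,275),(429,248),.02),'rearL':((380,438),(548,376),.02),'rearR':((560,348),(678,245),.02),
'knobL':((193,210),(209,214),.0525),'knobR':((441,92),(408,54),.0525),'pivL':((166,192),(141,230),.0295),'pivR':((377,98),(321,96),.0295),
'jartop':((190,470),(420,385),.078),'threadtop':((700,165),(736,33),.058),'tin':((562,90),(508,55),.024),'heel':((50,355),(85,435),.009)}
W={}
for k,(a,b,z) in items.items():
    w=ray(S,sc(*a),z)[0]; v=ray(D,sd(*b),z)[0] if b else w
    W[k]=(w,v); print(k,w.round(4),v.round(4))
pv=[(W['pivL'][i]+W['pivR'][i])/2 for i in(0,1)]
for i in(0,1):
    y=W['pivL'][i]-W['pivR'][i]; print('piv dist',np.linalg.norm(y))
    yaw=np.arctan2(-y[0],y[1]); print('yaw from pivots',yaw)
    e=W['openL'][i]-W['cornL'][i]; print('edge',np.linalg.norm(e),np.arctan2(-e[1],-e[0]))
    e=W['openL'][i]-W['openR'][i]; print('open edge',np.linalg.norm(e),np.arctan2(-e[0],e[1]))
    e=W['rearL'][i]-W['rearR'][i]; print('rear',np.linalg.norm(e),np.arctan2(-e[0],e[1]))
E
```

```text
cornL [0.6979 0.0333 0.012 ] [0.6935 0.0383 0.012 ]
cornR [ 0.6591 -0.123   0.012 ] [ 0.6591 -0.123   0.012 ]
openR [ 0.4483 -0.0713  0.012 ] [ 0.4457 -0.066   0.012 ]
openL [0.4876 0.085  0.012 ] [0.4858 0.0932 0.012 ]
pin [ 0.6423 -0.0364  0.017 ] [ 0.638  -0.0295  0.017 ]
hole [ 0.5661 -0.0154  0.02  ] [ 0.5617 -0.0114  0.02  ]
rearL [0.4998 0.0528 0.02  ] [0.4979 0.057  0.02  ]
rearR [ 0.4745 -0.0395  0.02  ] [ 0.4734 -0.0376  0.02  ]
knobL [0.633  0.0324 0.0525] [0.6275 0.0372 0.0525]
knobR [ 0.6023 -0.1047  0.0525] [ 0.5967 -0.0982  0.0525]
pivL [0.6683 0.0178 0.0295] [0.6634 0.0193 0.0295]
pivR [ 0.639  -0.0996  0.0295] [ 0.6336 -0.0963  0.0295]
jartop [0.5136 0.148  0.078 ] [0.5122 0.1523 0.078 ]
threadtop [ 0.4779 -0.1428  0.058 ] [ 0.4733 -0.1393  0.058 ]
tin [ 0.5783 -0.172   0.024 ] [ 0.5733 -0.1605  0.024 ]
heel [0.647  0.1126 0.009 ] [0.6442 0.1177 0.009 ]
piv dist 0.120960078868118
yaw from pivots -0.24466685080906528
edge 0.21658860821418072 -0.24083741428557226
open edge 0.16117712551387717 -0.24639457821671945
rear 0.09560960496540385 -0.26728752767140496
piv dist 0.11933276379043503
yaw from pivots -0.25206053677914086
edge 0.2148861045852002 -0.258334224662009
open edge 0.16419516244020546 -0.2463958338433696
rear 0.09771915190320506 -0.25318854365541443
```

Request:
play_rows:
  motion: [-21,-25,0,0,0,0,0.66,-21,-25,0,0,0,0,0.66,-21,-25,0,0,0,0,0.66,-21,-25,0,0,0,0,0.66,-21,-25,0,0,0,0,0.66,-21,-25,0,0,0,0,0.66,-21,-25,0,0,0,0,0.66,-21,-25,0,0,0,0,0.66,-21,-25,0,0,0,0,0.66,-21,-25,0,0,0,0,0.66]

```text
time: 1.25
eef_pos: [0.299, 0.3079, 0.214]
ee_rot: [[-0.967, 0.255, 0.0], [0.255, 0.967, 0.0], [-0.0, 0.0, -1.0]]
force: [0.2, -0.9, -0.2]
gripper_width: 0.0605
grasp_force: 0.0
```

Request:
play_rows:
  motion: [-21,-25,0,0,0,0,0.66,-21,-25,0,0,0,0,0.66,-21,-25,0,0,0,0,0.66,-21,-25,0,0,0,0,0.66,-21,-25,0,0,0,0,0.66,-21,-25,0,0,0,0,0.66,-21,-25,0,0,0,0,0.66,-21,-25,0,0,0,0,0.66,-21,-25,0,0,0,0,0.66,0,0,0,0,0,0,0.66]

```text
time: 2.25
eef_pos: [0.4257, 0.0406, 0.214]
ee_rot: [[-0.966, 0.258, 0.001], [0.258, 0.966, -0.001], [-0.001, -0.0, -1.0]]
force: [-0.3, 0.7, -0.5]
gripper_width: 0.0598
grasp_force: 0.0
```

```bash
python3 - <<'E'
from h import *
c=cam('wrist');cv2.imwrite('pics/w1.png',c['image'])
o=np.array([.5735,-.018]);yaw=-.247;ex=np.array([np.cos(yaw),np.sin(yaw)]);ey=np.array([-ex[1],ex[0]])
P=lambda x,y,z:[*(o+x*ex+y*ey),z]
print(proj(c,[P(.07,0,.019),P(.078,.06,.0295),P(.078,-.06,.0295),P(-.11,.083,.012),P(-.11,-.083,.012)]).round(1).tolist())
E
```

```text
[[309.2, 337.5], [353.9, 347.5], [264.1, 348.4], [373.9, 209.9], [237.6, 211.5]]
```

View pics/w1.png

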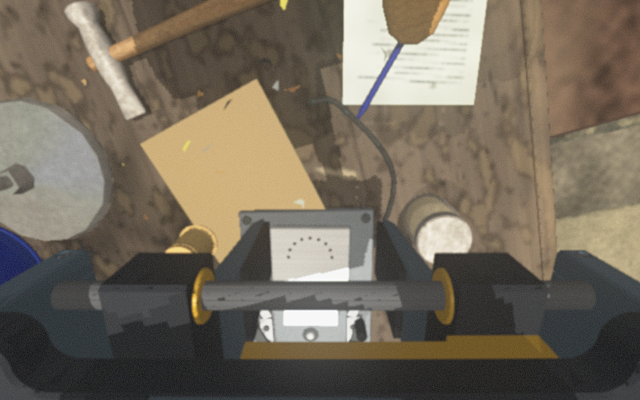

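The wrist view shows the deck's open end at (240..375, 210), the pin at (310,335) and the template rear edge centred at about (311,228). This agrees with my estimate to 2 mm. Descending behind the rear edge.

Request:
play_rows:
  motion: [-8,-6,20,0,0,-0.01,0.66,-8,-6,25,0,0,0,0.66,-7,-5,25,0,0,0,0.66,0,0,30,0,0,0,0.66,0,0,30,0,0,0,0.66,0,0,25,0,0,0,0.66,0,0,20,0,0,0,0.66,0,0,15,0,0,0,0.66,0,0,9,0,0,0,0.66,0,0,0,0,0,0,0.66]

```text
time: 3.3
eef_pos: [0.4414, 0.0217, 0.0143]
ee_rot: [[-0.97, 0.245, -0.002], [0.245, 0.97, 0.0], [0.002, -0.0, -1.0]]
force: [0.7, -0.2, 0.3]
gripper_width: 0.0601
grasp_force: 0.0
```

Request:
play_rows:
  motion: [-3,0,-0.7,0,0,0,0.66,-6,0,0,0,0,0,0.66,-6,0,0,0,0,0,0.66,-6,0,0,0,0,0,0.66,-5,0,0,0,0,0,0.66,-5,0,0,0,0,0,0.66,-5,0,0,0,0,0,0.66,-5,0,0,0,0,0,0.66,-5,0,0,0,0,0,0.66,-5,0,0,0,0,0,0.66]

```text
time: 4.3
eef_pos: [0.4919, 0.0085, 0.0156]
ee_rot: [[-0.969, 0.245, -0.0], [0.245, 0.969, -0.0], [0.0, -0.0, -1.0]]
force: [-0.9, 0.4, 1.2]
gripper_width: 0.0602
grasp_force: 0.5
```

Request:
play_rows:
  motion: [-4,-0.3,0,0,0,0,0.66,-4,-0.3,0,0,0,0,0.66,-4,-0.3,0,0,0,0,0.66,-4,-0.3,0,0,0,0,0.66,-4,-0.3,0,0,0,0,0.66,-3,-0.3,0,0,0,0,0.66,-3,-0.3,0,0,0,0,0.66,-3,-0.3,0,0,0,0,0.66,-3,-0.3,0,0,0,0,0.66,-3,0,0,0,0,0,0.66]

```text
time: 5.3
eef_pos: [0.525, -0.0026, 0.0156]
ee_rot: [[-0.969, 0.245, -0.0], [0.245, 0.969, 0.0], [0.0, -0.0, -1.0]]
force: [-2.9, 0.4, -1.0]
gripper_width: 0.0601
grasp_force: 0.9
```

Request:
play_rows:
  motion: [-2,0,0,0,0,0,0.66,-2,0,0,0,0,0,0.66,-2,0,0,0,0,0,0.66,-2,0,0,0,0,0,0.66,-2,0,0,0,0,0,0.66,-2,0,0,0,0,0,0.66,-2,0,0,0,0,0,0.66,-2,0,0,0,0,0,0.66,-2,0,0,0,0,0,0.66,-2,0,0,0,0,0,0.66]

```text
time: 6.3
eef_pos: [0.5446, -0.0075, 0.0157]
ee_rot: [[-0.969, 0.245, 0.0], [0.245, 0.969, -0.0], [-0.0, 0.0, -1.0]]
force: [-0.6, 0.2, -0.1]
gripper_width: 0.0602
grasp_force: 0.0
```

Request:
play_rows:
  motion: [-1,0,0,0,0,0,0.66,-1,0,0,0,0,0,0.66,-1,0,0,0,0,0,0.66]

```text
time: 6.6
eef_pos: [0.547, -0.0082, 0.0156]
ee_rot: [[-0.969, 0.245, -0.0], [0.245, 0.969, 0.0], [0.0, -0.0, -1.0]]
force: [-1.4, 0.3, 0.1]
gripper_width: 0.0596
grasp_force: 0.6
```

Request:
play_rows:
  motion: [-1,0,0,0,0,0,0.66,-1,0,0,0,0,0,0.66,-1,0,0,0,0,0,0.66]

```text
time: 6.9
eef_pos: [0.55, -0.009, 0.0156]
ee_rot: [[-0.969, 0.245, -0.0], [0.245, 0.969, 0.0], [0.0, -0.0, -1.0]]
force: [-1.9, 0.7, 0.7]
gripper_width: 0.0602
grasp_force: 0.5
```

```bash
python3 - <<'E'
from h import *
c=cam('scene');d=cam('side')
r=lambda i:cv2.resize(i,None,fx=4,fy=4,interpolation=cv2.INTER_CUBIC)
cv2.imwrite('pics/m1.png',np.vstack([r(c['image'][160:232,270:400]),r(d['image'][155:227,235:365])]))
E
```

```text
(no output)
```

View pics/m1.png

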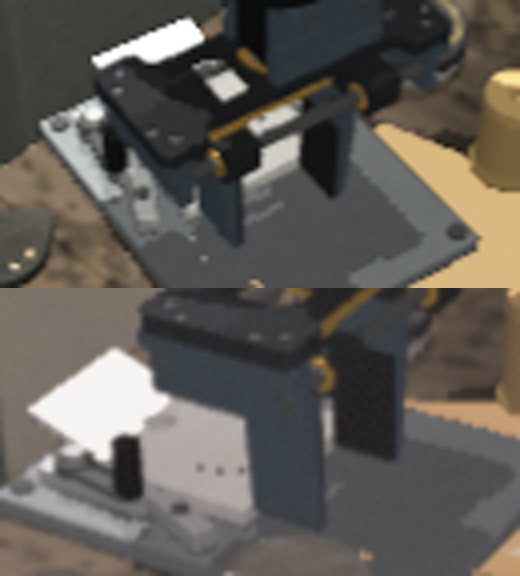

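The gripper hides most of the plate. The side view shows the lip past the pin and the hole at about (165,420). I'll keep pushing gently until the force rises.

Request:
play_rows:
  motion: [-1,0,0,0,0,0,0.66,-1,0,0,0,0,0,0.66,0,0,0,0,0,0,0.66]

```text
time: 7.3
eef_pos: [0.5507, -0.0092, 0.0155]
ee_rot: [[-0.969, 0.245, -0.002], [0.245, 0.969, 0.0], [0.002, -0.0, -1.0]]
force: [-6.0, 2.1, 4.7]
gripper_width: 0.0601
grasp_force: 3.5
```

Request:
play_rows:
  motion: [-1,0,0,0,0,0,0.66,-1,0,0,0,0,0,0.66,0,0,0,0,0,0,0.66]

```text
time: 7.6
eef_pos: [0.551, -0.0093, 0.0153]
ee_rot: [[-0.969, 0.245, -0.005], [0.245, 0.969, 0.001], [0.006, -0.0, -1.0]]
force: [-13.7, 4.2, 10.2]
gripper_width: 0.0603
grasp_force: 7.2
```

Firm stop, with the rear face at fixture x ≈ -8 mm, which is about the seated position. Backing off to look.

Request:
play_rows:
  motion: [4,0,0,0,0,0,0.66,20,0,0,0,0,0,0.66,40,0,0,0,0,0,0.5,40,0,-20,0,0,0,0.3,30,0,-40,0,0,0,0,0,0,-45,0,0,0,0,0,0,-40,0,0,0,0,0,0,0,0,0,0,0]

```text
time: 8.4
eef_pos: [0.4267, 0.0228, 0.1651]
ee_rot: [[-0.969, 0.245, 0.009], [0.245, 0.97, -0.001], [-0.009, 0.001, -1.0]]
force: [0.2, 0.4, -0.4]
gripper_width: 0.015
grasp_force: 0.0
```

```bash
python3 - <<'E'
from h import *
c=cam('scene');d=cam('side')
r=lambda i:cv2.resize(i,None,fx=4,fy=4,interpolation=cv2.INTER_CUBIC)
cv2.imwrite('pics/m2.png',np.vstack([r(c['image'][160:232,270:400]),r(d['image'][155:227,235:365])]))
o=np.array([.574,-.0165]);yaw=-.247;ex=np.array([np.cos(yaw),np.sin(yaw)]);ey=np.array([-ex[1],ex[0]])
for cc,of,ro in((c,[270,160],0),(d,[235,155],288)):
    print(((proj(cc,[[*(o+x*ex+y*ey),.02] for x,y in((.07,0),(-.01,.048),(-.01,-.048))])-of)*4+[0,ro]).round().tolist())
E
```

```text
[[184.0, 100.0], [186.0, 215.0], [324.0, 148.0]]
[[157.0, 418.0], [242.0, 510.0], [350.0, 415.0]]
```

View pics/m2.png

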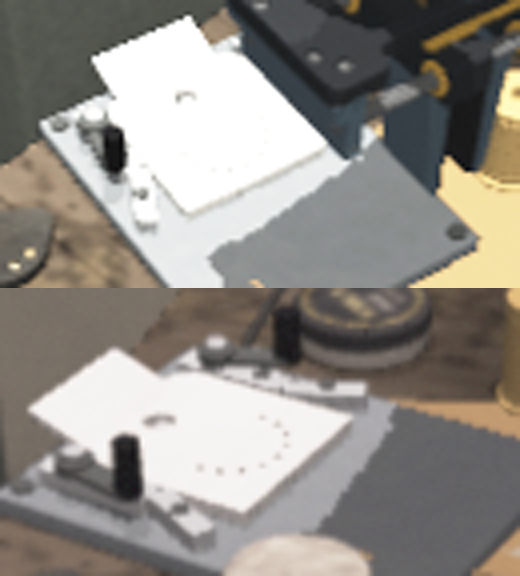

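The hole sits where the pin is, at (186,98) and (159,421), within 1 mm of the seated prediction, so the template is seated and flat. Next is the left lever: a 45° turned fist, placed outside the knob.

Request:
play_rows:
  motion: [0,0,0,0,0,-0.131,0,0,0,0,0,0,-0.131,0,0,0,0,0,0,-0.131,0,0,0,0,0,0,-0.131,0,0,0,0,0,0,-0.131,0,0,0,0,0,0,-0.131,0,-40,-12,0,0,0,0,0,-40,-12,0,0,0,0,0,-40,-12,0,0,0,0,0,-40,-12,0,0,0,0,0]

```text
time: 9.5
eef_pos: [0.587, 0.0642, 0.1588]
ee_rot: [[-0.859, -0.513, -0.002], [-0.513, 0.859, -0.0], [0.002, 0.001, -1.0]]
force: [-0.4, -0.5, -0.1]
gripper_width: 0.0005
grasp_force: 0.0
```

Request:
play_rows:
  motion: [-21,-6,20,0,0,0,0,0,0,30,0,0,0,0,0,0,30,0,0,0,0,0,0,25,0,0,0,0,0,0,15,0,0,0,0,0,0,8,0,0,0,0,0,0,0,0,0,0,0]

```text
time: 10.2
eef_pos: [0.6061, 0.0693, 0.0308]
ee_rot: [[-0.859, -0.513, -0.003], [-0.513, 0.859, -0.0], [0.003, 0.001, -1.0]]
force: [-0.5, -0.4, -0.3]
gripper_width: 0.0005
grasp_force: 0.0
```

```bash
cat >> h.py <<'E'
o=np.array([.574,-.0165]);yaw=-.247;ex=np.array([np.cos(yaw),np.sin(yaw)]);ey=np.array([-ex[1],ex[0]])
def path(side,th0,th1,n,off=20.5):
    s=bot.state();p=s['eef_pos'][:2]-o;p=np.array([p@ex,p@ey])*1000;print('tcp fix',p.round(1),s['eef_pos'][2],s['qpos'][5])
    R=np.array(s['ee_rot']);T=np.array([[R[:2,0]@ex,R[:2,0]@ey],[R[:2,1]@ex,R[:2,1]@ey]])
    nn=np.array([1,-side])*.7071
    for th in np.linspace(th0,th1,n):
        q=np.array([78,60*side])+36*np.array([-np.cos(th),-side*np.sin(th)])-off*nn
        print(round(th,2),q.round(1),'tool step',(T@(q-p)).round(1));p=q
E
python3 -c "
from h import *
path(1,-.1,1.6,14)"
```

```text
tcp fix [10.1 91. ] 0.03076853986094891 -2.09298071661346
-0.1 [27.7 78.1] tool step [ -3.3 -21.6]
0.03 [27.5 73.4] tool step [ 3.4 -3.2]
0.16 [28.  68.7] tool step [ 3.  -3.6]
0.29 [29.  64.1] tool step [ 2.5 -4. ]
0.42 [30.7 59.7] tool step [ 2.  -4.3]
0.55 [32.9 55.6] tool step [ 1.4 -4.5]
0.68 [35.6 51.7] tool step [ 0.8 -4.6]
0.82 [38.8 48.3] tool step [ 0.2 -4.7]
0.95 [42.5 45.3] tool step [-0.4 -4.7]
1.08 [46.4 42.8] tool step [-1.1 -4.6]
1.21 [50.7 40.8] tool step [-1.6 -4.4]
1.34 [55.2 39.5] tool step [-2.2 -4.2]
1.47 [59.9 38.7] tool step [-2.7 -3.8]
1.6 [64.6 38.5] tool step [-3.2 -3.4]
```

Request:
play_rows:
  motion: [-1,-6,-4,0,0,0,0,-1,-6,0,0,0,0,0,-1,-5,0,0,0,0,0,0,-4,0,0,0,0,0,3.4,-3.2,0,0,0,0,0,3,-3.6,0,0,0,0,0,2.5,-4,0,0,0,0,0,2,-4.3,0,0,0,0,0]

```text
time: 11.0
eef_pos: [0.6175, 0.0341, 0.0363]
ee_rot: [[-0.859, -0.513, -0.002], [-0.513, 0.859, 0.0], [0.002, 0.001, -1.0]]
force: [-3.3, 0.9, -0.1]
gripper_width: 0.0003
grasp_force: 1.6
```

Request:
play_rows:
  motion: [1.4,-4.5,0,0,0,0,0,0.8,-4.6,0,0,0,0,0,0.2,-4.7,0,0,0,0,0,-0.4,-4.7,0,0,0,0,0,-1.1,-4.6,0,0,0,0,0,-1.6,-4.4,0,0,0,0,0,-2.2,-4.2,0,0,0,0,0,-2.7,-3.8,0,0,0,0,0,-3.2,-3.4,0,0,0,0,0,0,0,0,0,0,0,0]

```text
time: 12.0
eef_pos: [0.6472, 0.0052, 0.0366]
ee_rot: [[-0.859, -0.513, 0.001], [-0.513, 0.859, -0.0], [-0.001, -0.001, -1.0]]
force: [-0.2, -0.7, 0.7]
gripper_width: 0.0002
grasp_force: 0.0
```

Request:
play_rows:
  motion: [-1,-1,0,0,0,0,0,-1,-1,0,0,0,0,0,-1,-1,0,0,0,0,0,0,0,0,0,0,0,0]

```text
time: 12.4
eef_pos: [0.6506, 0.0044, 0.0366]
ee_rot: [[-0.859, -0.513, 0.0], [-0.513, 0.859, -0.0], [-0.0, -0.0, -1.0]]
force: [-0.3, 0.1, 0.2]
gripper_width: 0.0007
grasp_force: 0.2
```

Request:
play_rows:
  motion: [0,10,0,0,0,0,0,0,0,-30,0,0,0,0,0,0,-40,0,0,0,0,40,0,-30,0,0,0.131,0,40,0,0,0,0,0.131,0,40,0,0,0,0,0.131,0,40,0,0,0,0,0.131,0,0,0,0,0,0,0.131,0,0,0,0,0,0,0.131,0,0,0,0,0,0,0.131,0]

```text
time: 13.4
eef_pos: [0.4957, -0.0397, 0.1369]
ee_rot: [[-0.927, 0.375, 0.001], [0.375, 0.927, -0.0], [-0.0, 0.0, -1.0]]
force: [0.6, 0.4, 0.2]
gripper_width: 0.0001
grasp_force: 0.0
```

```bash
python3 - <<'E'
from h import *
c=cam('scene');d=cam('side')
r=lambda i:cv2.resize(i,None,fx=4,fy=4,interpolation=cv2.INTER_CUBIC)
cv2.imwrite('pics/m3.png',np.vstack([r(c['image'][160:232,270:400]),r(d['image'][155:227,235:365])]))
for th in(1.2,1.57):
  q=o+ex*(.078-.036*np.cos(th))+ey*(.06-.036*np.sin(th))
  print(th,((proj(c,[*q,.0525])-[270,160])*4).round(),((proj(d,[*q,.0525])-[235,155])*4+[0,288]).round())
path(-1,-.45,1.6,15)
E
```

```text
1.2 [[148.  83.]] [[129. 386.]]
1.57 [[141.  68.]] [[109. 377.]]
tcp fix [-70.1 -41.5] 0.1367475656793811 -1.3895467426289996
-0.45 [ 31.1 -90.2] tool step [-106.8  -34.6]
-0.3 [ 29.2 -85.3] tool step [2.6 4.6]
-0.16 [ 27.9 -80.1] tool step [1.9 4.9]
-0.01 [ 27.5 -74.9] tool step [1.1 5.1]
0.14 [ 27.8 -69.6] tool step [0.4 5.3]
0.28 [ 28.9 -64.5] tool step [-0.4  5.3]
0.43 [ 30.8 -59.5] tool step [-1.2  5.1]
0.58 [ 33.3 -54.9] tool step [-1.9  4.9]
0.72 [ 36.5 -50.7] tool step [-2.6  4.6]
0.87 [ 40.2 -47. ] tool step [-3.2  4.2]
1.01 [ 44.5 -43.9] tool step [-3.8  3.6]
1.16 [ 49.2 -41.5] tool step [-4.3  3. ]
1.31 [ 54.1 -39.7] tool step [-4.7  2.4]
1.45 [ 59.3 -38.7] tool step [-5.   1.7]
1.6 [ 64.6 -38.5] tool step [-5.2  0.9]
```

View pics/m3.png

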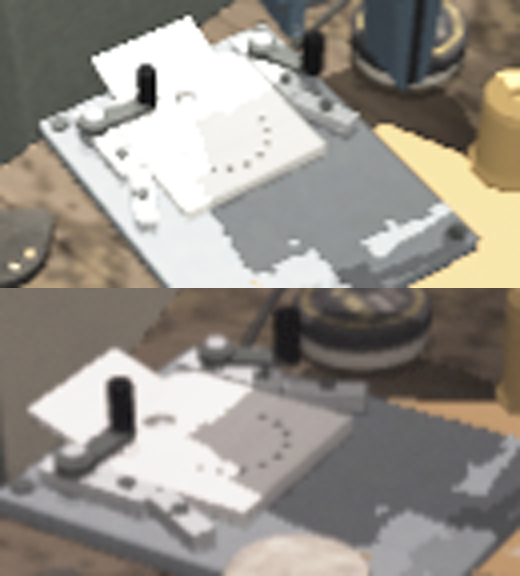

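```bash
python3 - <<'E'
from h import *
c=cam('scene');d=cam('side')
for cc,of,k,p in((c,[270,160],(147,69),(92,117)),(d,[235,155],(119,381-288),(71,458-288))):
    K=ray(cc,np.array(k)/4+of,.0525)[0][:2];P=ray(cc,np.array(p)/4+of,.0295)[0][:2]
    v=(K-P);print(np.linalg.norm(v),np.arctan2(-v@ey,-v@ex), [ (P-o)@ex,(P-o)@ey])
E
```

```text
0.03702005597935426 1.4687018966806995 [np.float64(0.07913010422257423), np.float64(0.057955271627643176)]
0.036990685130618775 1.5058373557270315 [np.float64(0.07392083062452544), np.float64(0.06195234790416632)]
```

Left lever measures about 1.49 rad in both views, so it lies across. The right knob is still outside at scene px (313,35) in the crop. Now the mirrored sweep.

Request:
play_rows:
  motion: [0,0,0,0,0,0.131,0,0,0,0,0,0,0.131,0,0,0,0,0,0,0.131,0,0,0,0,0,0,0.131,0,0,0,0,0,0,0.131,0,-26,4,0,0,0,0,0,-27,4,0,0,0,0,0,-27,4,0,0,0,0,0,-26,3,0,0,0,0,0,0,0,0,0,0,0,0]

```text
time: 14.6
eef_pos: [0.5652, -0.1256, 0.1365]
ee_rot: [[-0.514, 0.858, 0.002], [0.858, 0.514, -0.001], [-0.002, 0.001, -1.0]]
force: [0.1, 0.3, -0.3]
gripper_width: 0.0004
grasp_force: 0.0
```

Request:
play_rows:
  motion: [0,0,20,0,0,0,0,0,0,25,0,0,0,0,0,0,25,0,0,0,0,0,0,20,0,0,0,0,0,0,8,0,0,0,0,0,0,2,0,0,0,0,0,0,0,0,0,0,0]

```text
time: 15.3
eef_pos: [0.5634, -0.1233, 0.0371]
ee_rot: [[-0.513, 0.859, 0.0], [0.859, 0.513, -0.0], [-0.0, 0.0, -1.0]]
force: [0.0, 0.1, -0.4]
gripper_width: 0.0005
grasp_force: 0.0
```

```bash
python3 -c "
from h import *
path(-1,-.45,1.6,16)"
```

```text
tcp fix [  15.9 -106.2] 0.037098528833943184 -0.8571359038360366
-0.45 [ 31.1 -90.2] tool step [ 0.6 22.1]
-0.31 [ 29.3 -85.6] tool step [4.5 1.9]
-0.18 [ 28.1 -80.8] tool step [4.2 2.5]
-0.04 [ 27.5 -75.9] tool step [3.8 3.1]
0.1 [ 27.7 -71. ] tool step [3.4 3.6]
0.23 [ 28.5 -66.2] tool step [2.9 4. ]
0.37 [ 29.9 -61.5] tool step [2.3 4.4]
0.51 [ 32. -57.] tool step [1.7 4.6]
0.64 [ 34.7 -52.9] tool step [1.  4.8]
0.78 [ 37.9 -49.2] tool step [0.4 4.9]
0.92 [ 41.6 -45.9] tool step [-0.3  4.9]
1.05 [ 45.7 -43.2] tool step [-1.   4.8]
1.19 [ 50.1 -41.1] tool step [-1.6  4.6]
1.33 [ 54.8 -39.6] tool step [-2.2  4.4]
1.46 [ 59.6 -38.7] tool step [-2.8  4. ]
1.6 [ 64.6 -38.5] tool step [-3.3  3.6]
```

Request:
play_rows:
  motion: [0,6,1,0,0,0,0,0,6,0,0,0,0,0,0,5,0,0,0,0,0,0,5,0,0,0,0,0,4.5,1.9,0,0,0,0,0,4.2,2.5,0,0,0,0,0,3.8,3.1,0,0,0,0,0,3.4,3.6,0,0,0,0,0,2.9,4,0,0,0,0,0,2.3,4.4,0,0,0,0,0]

```text
time: 16.3
eef_pos: [0.5861, -0.0833, 0.0351]
ee_rot: [[-0.512, 0.859, -0.004], [0.859, 0.512, 0.001], [0.003, -0.003, -1.0]]
force: [-4.2, -0.6, -0.4]
gripper_width: 0.0006
grasp_force: 1.8
```

Request:
play_rows:
  motion: [1.7,4.6,0,0,0,0,0,1,4.8,0,0,0,0,0,0.4,4.9,0,0,0,0,0,-0.3,4.9,0,0,0,0,0,-1,4.8,0,0,0,0,0,-1.6,4.6,0,0,0,0,0,-2.2,4.4,0,0,0,0,0,-2.8,4,0,0,0,0,0,-3.3,3.6,0,0,0,0,0,-1,1,0,0,0,0,0]

```text
time: 17.3
eef_pos: [0.6292, -0.0709, 0.0357]
ee_rot: [[-0.511, 0.859, 0.001], [0.859, 0.511, -0.0], [-0.0, 0.0, -1.0]]
force: [-0.4, -0.8, 0.2]
gripper_width: 0.0001
grasp_force: 0.4
```

Request:
play_rows:
  motion: [-1,1,0,0,0,0,0,-1,1,0,0,0,0,0,0,0,0,0,0,0,0]

```text
time: 17.6
eef_pos: [0.6314, -0.0715, 0.0356]
ee_rot: [[-0.511, 0.859, 0.0], [0.859, 0.511, -0.0], [-0.0, 0.0, -1.0]]
force: [-0.9, 0.7, 0.5]
gripper_width: 0.0004
grasp_force: 0.2
```

Request:
play_rows:
  motion: [0,1,0,0,0,0,0,0,1,0,0,0,0,0,0,0,0,0,0,0,0]

```text
time: 17.9
eef_pos: [0.6319, -0.071, 0.0354]
ee_rot: [[-0.512, 0.859, -0.002], [0.859, 0.512, -0.001], [0.0, -0.002, -1.0]]
force: [-6.2, -7.9, 2.2]
gripper_width: 0.0005
grasp_force: 4.8
```

Request:
play_rows:
  motion: [0,-12,0,0,0,0,0,0,0,-30,0,0,0,0,0,0,-40,0,0,0,0,30,-30,-30,0,0,0,0,30,-35,-20,0,0,0,0,30,-35,0,0,0,0,0,0,-40,0,0,0,0,0,0,-20,0,0,0,0,0,0,0,0,0,0,0]

```text
invalid input at $.motion: expected a multiple of 7 numbers
```

```bash
python3 - <<'E'
from h import *
c=cam('scene');d=cam('side')
r=lambda i:cv2.resize(i,None,fx=4,fy=4,interpolation=cv2.INTER_CUBIC)
cv2.imwrite('pics/m4.png',np.vstack([r(c['image'][160:232,250:400]),r(d['image'][155:227,235:385])]))
E
```

```text
(no output)
```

View pics/m4.png

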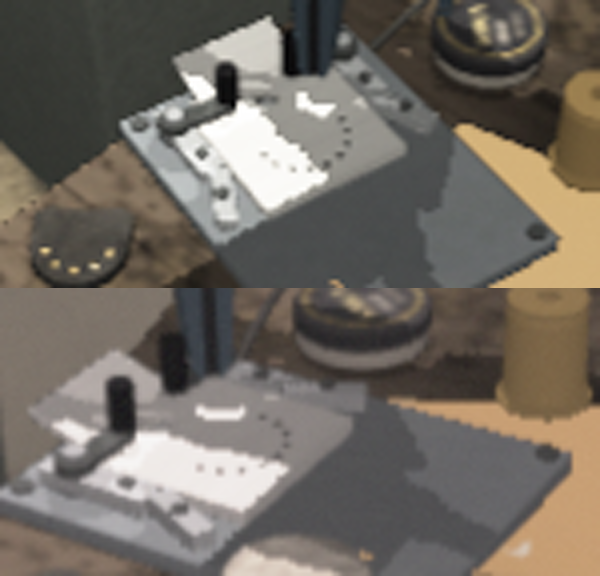

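The right knob, at side crop (173,365), is across and against its stop: force rose to 10 N. The left knob is at (120,381), still across. Retreating.

Request:
play_rows:
  motion: [0,-12,0,0,0,0,0,0,0,-30,0,0,0,0,0,0,-40,0,0,0,0,30,-30,-30,0,0,0,0,30,-35,-20,0,0,0,0,30,-35,0,0,0,0,0,0,0,-20,0,0,0,0,0,0,0,0,0,0,0]

```text
time: 18.8
eef_pos: [0.492, -0.0508, 0.1762]
ee_rot: [[-0.511, 0.859, 0.003], [0.859, 0.511, -0.0], [-0.002, 0.002, -1.0]]
force: [1.4, -0.9, -0.0]
gripper_width: 0.0001
grasp_force: 0.0
```

```bash
python3 - <<'E'
from h import *
c=cam('scene');d=cam('side')
r=lambda i:cv2.resize(i,None,fx=4,fy=4,interpolation=cv2.INTER_CUBIC)
cv2.imwrite('pics/m5.png',np.vstack([r(c['image'][160:232,250:400]),r(d['image'][155:227,235:385])]))
E
```

```text
(no output)
```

View pics/m5.png

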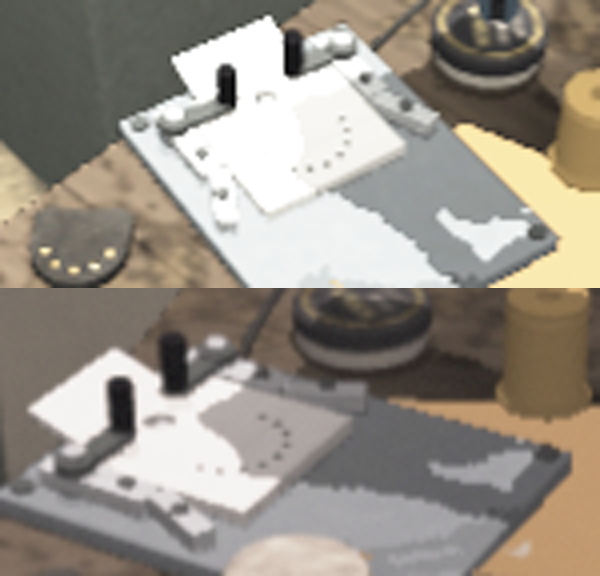

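Both levers lie across the seated template: knob tops at (227,69) and (293,35), hole at (265,98). The gripper is clear and the visible bystanders (heel blank, tin, thread) haven't moved. Handing in.

```bash
python3 -c "
from rig import bot
print(bot.sign_off())"
```

```text
the job is handed in; nothing more can be done
None
```

The job is handed in, with no verdict returned: the template is seated flat over the pin, the right lever is against its stop, the left measures about 1.49 rad (not pushed to its stop; 1.3 needed), and I saw no bystander move, though the jar was partly out of view in the last pictures.

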